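# Start the controller under its push-latch splash cover

### The job

Start the run on the white bench controller: press the thumb patch of its clear splash cover so that the cover pops fully open, press the green button underneath all the way in, then push the cover down again and press it until it stays latched shut. Use the fingertips or the outside of the fingers only; do not grasp, lift or shift anything standing around, and do not press the red button.

Things in the scene. Friction and masses are not known exactly. Their poses are not given: they have to be found in the camera images.
- hinge (a point): Middle of the cover's hinge line on the fixed bench controller, a white box 130 (front to back) x 150 x 105 mm with a black front panel. The line lies 110 mm above the bench, 30 mm behind the box's centre. Axes: x from the front panel to the back (away from the robot), y along the hinge to the left, z up. In front of the hinge, under the cover, a grey deck bears a green and a red button
- cover_press (a point): Middle of the blue ribbed thumb patch on top of the clear splash cover near its free front edge; moves with the cover. The cover is a shell reaching from 4 to 76 mm in front of the hinge line, 122 mm wide; shut, its flat top is 27.5 mm above the hinge line and this point 64 mm in front of it, axes as the controller's. Fully open, its highest edge is about 80 mm above the hinge line
- cover (a joint): Angle of the cover, rad: 0 to 0.03 latched shut, 1.2 popped fully open (top face 20 degrees off upright), -0.14 pressed to its stop. Push-push latch: press the patch slowly (10 to 30 mm/s) to the stop (9 mm; trips near -0.12; 2 to 5 N, then hard), let go; a damped spring opens it in 2 s. To shut, push its outer (top) face from behind, forward and down (1 to 3 N), press to the stop, let go. Pressed too little, it reopens
- green_top (a point): Centre of the top of the green push button, 21 mm wide, 10 mm proud of the deck (125 mm above the bench), on the left or the right half of the deck, 48 mm in front of the hinge line and 30 mm to one side of its middle; moves with the button
- green (a joint): How far the green button is pressed (m): 0 = out, 0.006 = fully in; 1 N starts it, 4 N bottoms it, and it springs back
- red_top (a point): Centre of the top of the red push button, like the green one, on the other half of the deck, 60 mm from it
- red (a joint): How far the red button is pressed (m): 0 = out, 0.006 = fully in; same spring
- vial_e: Bystander: glass vial with a white and blue label, 27 mm wide, about 74 mm tall; origin at the centre of its underside
- well_insert_1: Bystander: grey metal tube insert standing upright, 28 mm wide, 51 mm tall; origin at the centre of its underside
- timer: Bystander: white digital timer lying flat, 64 x 64 x 19 mm; origin at the centre of its underside
- cap_32: Bystander: loose white screw cap, 29 mm wide, 14 mm tall; origin at the centre of its underside
- bottle_hdpe: Bystander: white plastic bottle with a blue cap, 48 mm wide, 95 mm tall; origin at the centre of its underside
- pen_1: Bystander: blue and white marker pen lying down, 17 x 135 x 16 mm; origin at the centre of its underside

How it is judged:
On the way, in this order (a step that is already met when the one before it is completed fails the run):
1. the cover has been pressed down past its shut position, which trips its latch (value of joint cover below -0.08 rad), for 0.02 s.
2. the cover has popped open (value of joint cover above 1 rad), for 0.2 s.
3. the green button is pressed fully in, with the cover open (value of joint green above 0.0045 m and value of joint cover above 0.6 rad), for 0.05 s.
4. the cover has been pushed shut and pressed down (value of joint cover below -0.08 rad), for 0.02 s.
At the end, for the whole second after the job is handed in: The cover stays latched shut by itself (joint between -0.1 and 0.08 rad), both buttons are out (within 1.5 mm) (value of joint cover between -0.1 and 0.08 rad and value of joint each of green, red below 0.0015 m); the robot touches nothing.
It fails at once if the red button is pressed (more than 3 mm) (value of joint red above 0.003 m).
It fails at once if a bystander is lifted or shifted more than 20 mm (distance of any of vial_e, well_insert_1, timer, cap_32, bottle_hdpe, pen_1 from where it was at the start of the episode above 0.02 m).
It also fails if it takes over 51 s, if anything falls off the work surface, if the arm or the gripper's body presses on something with over 40 N, if the wrist force passes 120 N, or if a joint passes its speed limit or range.

### The arm

A 7-joint arm with a two-finger parallel gripper is mounted at the origin on a cart in front of the work surface, level with it; the furniture and walls round the work are solid. World frame = base frame: x ahead of the robot, y to its left, z up, the work surface at z = 0. Lengths are in m, angles in rad, forces in N, time in s.
With the tool pointing down it reaches from about 0.425 to 0.925 m from the base axis. Payload 6.8 kg.
Tool frame: the origin (TCP) lies on the centre line of the jaws, within the pads' length; the fingertips stand 14 mm ahead of it and the grasp point (between the pads) lies 5 mm behind it (r.tips_ahead is the distance from the TCP to the fingertips, in m); z points along the fingers, y is the line along which they close (so a half turn about z gives the same grasp; the last joint's range is limited). The gripper opens to 85 mm and grips with 20 to 120 N. Pads are 22 mm wide; open, the fingers measure 114 mm over their backs; the gripper's body (76 mm by 85 mm) begins 54 mm behind the grasp point. The pads swing forward as they close: fully open they stand 13 mm farther back than shut.
Start: joints at [-1.301, 0.477, 0.022, 1.555, -0.011, 1.109, -0.083], TCP at [0.249, 0.627, 0.22] pointing down, gripper open.
Joint ranges: [-2.96, 2.96], [-0.34, 2.1], [-1.41, 1.46], [0.24, 2.44], [-1.37, 4.51], [0.17, 1.92], [-2.96, 2.96]. Speed limits (rad/s): [2.39, 2.39, 3.14, 3.14, 3.14, 3.14, 3.14].

### API

Orientations are given as a rotation vector (axis times angle).
In Python, from bench import r, eyes gives the robot as it stands.
- The arm moves only by the tool step_arm, never from a script. Its argument "rows" is a list of rows, each a list of 6 numbers: the shift along the world's x, y, z in units of 60 cm (1.0 is 60 cm), then the turn, a rotation vector about the world's x, y, z in units of pi rad (1.0 is pi rad). In form: [[x, y, z, rx, ry, rz], ...]. A call has 1 to 5 rows; each row is the pose to reach, as a shift and turn from the pose commanded when the call began, turning the shorter way round; what a row does not reach only later rows make up. A row lasts 1/12 s, in which the tool goes at most 41.7 mm and 7.16 degrees, less where a joint would pass 70% of its speed; a pose out of reach is approached as far as the arm can. A call with a number of a shift or a turn outside -1 to 1 is refused whole. A call with a gripper value outside its range is refused whole. "jaw" is the closure, from 0 (fully open) to 1 (shut), set as the call begins (left out, the last holds). The fingers move at their own pace and stop on an object; "squeeze" is the grip in N (left out, the last holds). Time passes only in rows, so rows that repeat a pose let the fingers close. It gives the time, the measured TCP pose, the force, the opening and the grip force at its end, in the units of the state.
- r.get_obs(): the state, without advancing time (a new reading comes with each control period).
- eyes.grab_frame(name): name is "side" or "top" or "wrist"; returns the picture (384x512x3 uint8, red, green, blue); there is no depth.
- eyes.camera_info(name): a dict with "mtx" (3x3 intrinsics, pixels), "extrinsics" (4x4, takes a point from camera to world coordinates); the wrist camera has in their place "tool_from_camera" (4x4, takes a point from camera to tool coordinates, whose origin is the TCP and whose axes are the flange's). Camera axes: x right, y down, z forward; pixel columns grow to the right and rows downward; lengths in m; the calibration is good to about 2 mm. A picture is of the moment at which its call begins: read the wrist's pose just before it. camera_info takes no time and is no camera call.
- r.hand_in(): hands the job in; it is judged then, once.
The state is a dict: "clock": time; "joints": joint angles; "qvel": joint speeds; "tau": joint torques, N m; "tcp_pos": TCP position; "orientation": TCP orientation; "contact_force": force on the tool from outside, world axes, zero at the start; "moment": the same for the moment, N m; "grip_width": finger opening in m; "gripper_force": force on a finger pad.
Only numpy, scipy, OpenCV 4.12 (cv2) and the standard library are available. Lean on these libraries where they do the work, as an engineer would, in place of code of your own. Each camera call takes 0.05 s, during which the arm holds its last target. There are 200 camera calls.

## Working session

There is one attempt and no reset: what is moved stays moved. The work goes in short steps, Python scripts to look and compute and a tool call to move; the robot and the scene stay as the last step left them, time stands still between calls to the robot, and variables do not carry over. Pictures are saved under pics/ and viewed, at most 10 in all, crops included, and the job is handed in when it is done.

Besides the shell and the picture viewer there is one more tool, called after "Emit:" as name(argument=value, ...), one argument or row to a line, values as JSON. step_arm: Moves the arm, as the interface text tells. Shifts and turns lie within -1 to 1; 1 stands for 60 cm of shift or pi rad of turn. Its arguments: {"type":"object","properties":{"rows":{"type":"array"},"jaw":{"type":"number"},"squeeze":{"type":"number"}},"required":["rows"]}

```bash
mkdir -p pics; ls
python3 - <<'E'
from bench import r, eyes
import cv2, numpy as np
np.set_printoptions(precision=4,suppress=True)
for n in ("side","top"):
    f=eyes.grab_frame(n); cv2.imwrite(f"pics/{n}0.png",f[:,:,::-1]); c=eyes.camera_info(n); print(n,c["mtx"],c["extrinsics"])
print(eyes.camera_info("wrist")); o=r.get_obs(); print(o["clock"],o["tcp_pos"],o["orientation"],o["grip_width"])
a=cv2.imread("pics/side0.png");b=cv2.imread("pics/top0.png")
cv2.imwrite("pics/both0.png",cv2.resize(np.vstack([a,b]),None,fx=.78,fy=.78))
E
```

```text
pics
side [[376.4313   0.     256.9312]
 [  0.     376.4313 183.96  ]
 [  0.       0.       1.    ]] [[ 0.9962 -0.0568  0.0666  0.515 ]
 [-0.0875 -0.6323  0.7698 -0.7185]
 [-0.0016 -0.7727 -0.6348  0.6934]
 [ 0.      0.      0.      1.    ]]
top [[447.7359   0.     265.1919]
 [  0.     447.7359 187.8943]
 [  0.       0.       1.    ]] [[-0.0412 -0.9753  0.2171  0.2941]
 [-0.9992  0.0398 -0.0105 -0.0323]
 [ 0.0016 -0.2174 -0.9761  1.4502]
 [ 0.      0.      0.      1.    ]]
{'mtx': array([[314.2   ,   0.    , 255.1832],
       [  0.    , 314.2   , 192.9187],
       [  0.    ,   0.    ,   1.    ]]), 'tool_from_camera': array([[ 0.0017, -0.954 , -0.2997,  0.0773],
       [ 1.    ,  0.0017,  0.0005,  0.0006],
       [ 0.0001, -0.2997,  0.954 , -0.1538],
       [ 0.    ,  0.    ,  0.    ,  1.    ]])}
0.1 [0.2488 0.6269 0.2193] [-0.5898 -3.0855  0.0025] 0.08550248157039723
```

View pics/both0.png

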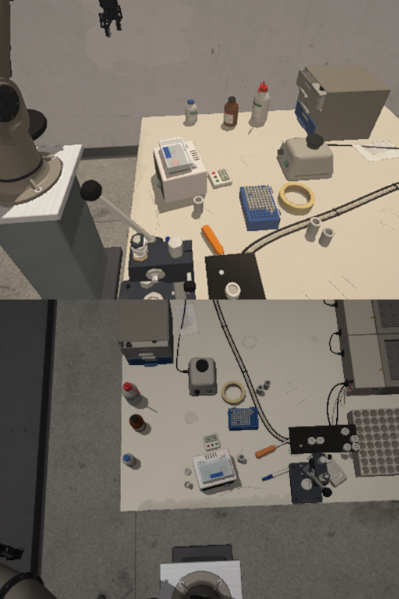

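The side view (upper) shows the white controller near scaled (180,170); in the top view (lower) it is near (213,470). I'll enlarge both.

Run:
```python
import cv2, numpy as np
a=cv2.imread("pics/side0.png")[160:280,180:310];b=cv2.imread("pics/top0.png")[165:265,220:350]
cv2.imwrite("pics/crop.png",np.hstack([cv2.resize(a,(400,369),interpolation=2),cv2.resize(b,(400,308),interpolation=2)[:,:] if 0 else cv2.copyMakeBorder(cv2.resize(b,(400,308),interpolation=2),0,61,0,0,0)]))
```

```text
(no output)
```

View pics/crop.png

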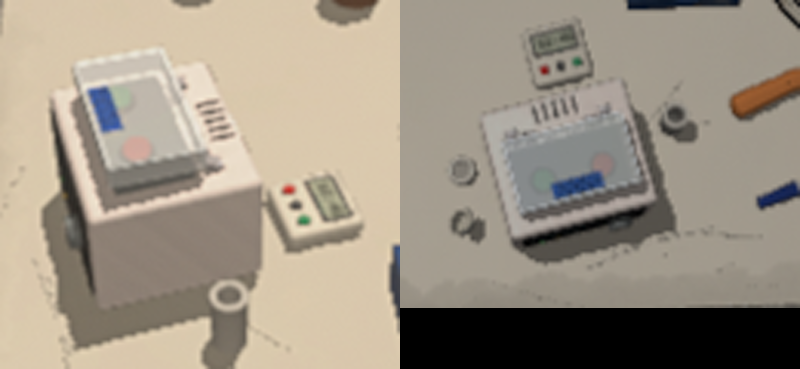

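The box is clear in both views: blue patch at side crop (106,108) and top crop (577,185). Green is on the left (+y) and red on the right, with the timer just behind the box. Now I'll measure.

```bash
cat > h.py <<'E'
import cv2, numpy as np
from bench import r, eyes
from scipy.spatial.transform import Rotation as R
np.set_printoptions(precision=4,suppress=True)
def ray(K,T,p):
    d=T[:3,:3]@np.linalg.inv(K)@[p[0],p[1],1]; return T[:3,3],d/np.linalg.norm(d)
def onz(K,T,p,z):
    o,d=ray(K,T,p); return o+d*(z-o[2])/d[2]
def tri(a,b):
    (o1,d1),(o2,d2)=a,b
    s=np.linalg.lstsq(np.c_[d1,-d2],o2-o1,rcond=None)[0]
    p,q=o1+s[0]*d1,o2+s[1]*d2; return (p+q)/2,np.linalg.norm(p-q)
def blob(img,lo,hi,roi,amin=8):
    """largest HSV blob in roi (x0,y0,x1,y1) of BGR img: centroid, area, minAreaRect"""
    x0,y0,x1,y1=roi; m=cv2.inRange(cv2.cvtColor(img,cv2.COLOR_BGR2HSV),lo,hi)[y0:y1,x0:x1]
    n,l,s,c=cv2.connectedComponentsWithStats(m)
    i=1+np.argmax(s[1:,4]) if n>1 else None
    if i is None: return None
    cs=cv2.findContours((l==i).astype('uint8'),0,2)[0][0]
    return c[i]+[x0,y0],s[i,4],cv2.boxPoints(cv2.minAreaRect(cs))+[x0,y0]
def cam(n):
    c=eyes.camera_info(n); return c["mtx"],c["extrinsics"]
E
python3 - <<'E'
from h import *
S,T=cam("side"),cam("top")
a=cv2.imread("pics/side0.png");b=cv2.imread("pics/top0.png")
rs=(195,165,260,225);rt=(245,195,310,245)
for n,lo,hi,z in (("blue",(105,120,60),(125,255,255),.1375),("green",(45,20,60),(95,255,255),.125),("red",(170,25,60),(180,255,255),.125),("red0",(0,45,60),(8,255,255),.125)):
    p,q=blob(a,lo,hi,rs),blob(b,lo,hi,rt)
    print(n,p and p[:2],q and q[:2])
    if p: print(" side plane",onz(*S,p[0],z))
    if q: print(" top plane",onz(*T,q[0],z))
    if p and q: print(" tri",tri(ray(*S,p[0]),ray(*T,q[0])))
    if n=="blue":
        for Q,c in((p,S),(q,T)): print(np.array([onz(*c,x,z)[:2] for x in Q[2]]))
E
```

```text
blue (array([213.7838, 195.1622]), np.int32(74)) (array([277.3478, 224.6667]), np.int32(69))
 side plane [ 0.4734 -0.0752  0.1375]
 top plane [ 0.4736 -0.0777  0.1375]
 tri (array([ 0.4734, -0.0776,  0.1395]), np.float64(0.00023482483867036578))
[[ 0.4627 -0.0538]
 [ 0.4743 -0.0487]
 [ 0.484  -0.0951]
 [ 0.4728 -0.0997]]
[[ 0.4745 -0.0534]
 [ 0.485  -0.0989]
 [ 0.4728 -0.1015]
 [ 0.4623 -0.0561]]
green (array([216.8333, 191.5   ]), np.int32(6)) (array([266.1429, 223.0857]), np.int32(35))
 side plane [ 0.4795 -0.0484  0.125 ]
 top plane [ 0.4814 -0.045   0.125 ]
 tri (array([ 0.4805, -0.0452,  0.1226]), np.float64(0.002426913730853254))
red None None
red0 (array([224.0577, 207.9423]), np.int32(52)) None
 side plane [ 0.4951 -0.1058  0.125 ]
```

Emit:
step_arm(
  rows=[
    [0.18,-0.25,0.12,0,0,0.193],
    [0.18,-0.25,0.12,0,0,0.193],
    [0.18,-0.25,0.12,0,0,0.193],
    [0.18,-0.25,0.12,0,0,0.193],
    [0.18,-0.25,0.12,0,0,0.193],
  ],
  jaw=1,
)

```text
clock: 0.52
tcp_pos: [0.3594, 0.4743, 0.2932]
orientation: [-0.364, 3.119, -0.001]
contact_force: [0.8, -0.1, -0.1]
grip_width: 0.0257
gripper_force: 0.0
```

Emit:
step_arm(
  rows=[
    [0.075,-0.31,0,0,0,0],
    [0.075,-0.31,0,0,0,0],
    [0.075,-0.31,0,0,0,0],
    [0.075,-0.31,0,0,0,0],
    [0.075,-0.31,0,0,0,0],
  ],
)

```text
clock: 0.93
tcp_pos: [0.403, 0.2863, 0.292]
orientation: [0.351, -3.122, 0.003]
contact_force: [0.3, -0.2, -0.0]
grip_width: -0.0003
gripper_force: 0.0
```

Emit:
step_arm(
  rows=[
    [0.075,-0.31,0,0,0,0],
    [0.075,-0.31,0,0,0,0],
    [0.075,-0.31,0,0,0,0],
    [0.075,-0.31,0,0,0,0],
    [0.075,-0.31,0,0,0,0],
  ],
)

```text
clock: 1.35
tcp_pos: [0.4472, 0.1005, 0.2921]
orientation: [0.351, -3.122, 0.002]
contact_force: [0.0, -0.4, -0.1]
grip_width: -0.0004
gripper_force: 0.0
```

Emit:
step_arm(
  rows=[
    [0.04,-0.3,0,0,0,0],
    [0.04,-0.3,0,0,0,0],
    [0.04,-0.3,0,0,0,0],
    [0.04,-0.3,0,0,0,0],
    [0.04,-0.3,0,0,0,0],
  ],
)

```text
clock: 1.77
tcp_pos: [0.4704, -0.081, 0.2923]
orientation: [-0.347, 3.122, -0.003]
contact_force: [-0.0, -0.2, -0.5]
grip_width: 0.0002
gripper_force: 0.0
```

```bash
cat > look.py <<'E'
from h import *
import sys
def wrist(name):
    o=r.get_obs(); f=eyes.grab_frame("wrist")[:,:,::-1].copy(); cv2.imwrite(f"pics/{name}.png",f)
    c=eyes.camera_info("wrist"); M=np.eye(4); M[:3,:3]=R.from_rotvec(o["orientation"]).as_matrix(); M[:3,3]=o["tcp_pos"]
    return f,(c["mtx"],M@c["tool_from_camera"]),o
E
python3 - <<'E'
from look import *
f,W,o=wrist("w1")
print(o["clock"],o["tcp_pos"],R.from_rotvec(o["orientation"]).as_matrix(),o["joints"],o["contact_force"],r.tips_ahead)
for n,lo,hi,z in (("blue",(105,120,60),(125,255,255),.1375),("green",(45,30,60),(90,255,255),.125),("red",(0,45,60),(8,255,255),.125)):
    p=blob(f,lo,hi,(0,0,512,384))
    if p: print(n,p[0],p[1],onz(*W,p[0],z),[onz(*W,x,z)[:2] for x in p[2]])
E
```

```text
1.7667 [ 0.4704 -0.081   0.2923] [[-0.9756 -0.2195  0.0004]
 [-0.2195  0.9756 -0.0019]
 [ 0.0001 -0.0019 -1.    ]] [-0.3437  0.0671  0.4075  1.9418 -0.0272  1.1379  1.8665] [-0.0279 -0.1555 -0.5495] 0.014
blue [117.4283 288.6823] 1130 [ 0.6363 -0.2037  0.1375] [array([ 0.6837, -0.2265]), array([ 0.6163, -0.2263]), array([ 0.6064, -0.1446]), array([ 0.6737, -0.1401])]
green [226.8333 249.6667] 6 [ 0.5668 -0.0915  0.125 ] [array([ 0.5662, -0.0926]), array([ 0.5657, -0.0904]), array([ 0.5681, -0.0899]), array([ 0.5686, -0.0921])]
red [225.5 189.5] 2 [ 0.497  -0.1068  0.125 ] [array([ 0.4964, -0.1064]), array([ 0.4964, -0.1064]), array([ 0.4977, -0.1072]), array([ 0.4977, -0.1072])]
```

View pics/w1.png

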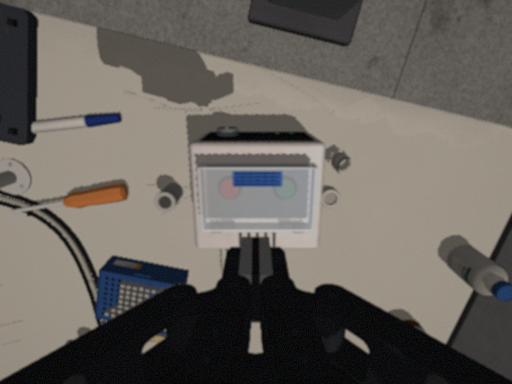

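The wrist view shows the patch at (257,179), red at (229,189), green at (286,188), and the closed fingertips aligned with the box near (257,245). I'll recompute using only that region.

Run:
```python
from look import *
f=cv2.imread("pics/w1.png"); o=r.get_obs(); c=eyes.camera_info("wrist"); M=np.eye(4); M[:3,:3]=R.from_rotvec(o["orientation"]).as_matrix(); M[:3,3]=o["tcp_pos"]
W=(c["mtx"],M@c["tool_from_camera"])
p=blob(f,(105,100,40),(125,255,255),(215,165,300,200)); q=blob(f,(45,25,60),(95,255,255),(272,174,300,202)); s=blob(f,(0,25,60),(10,255,255),(215,174,243,202))
P=onz(*W,p[0],.1375); print(p[:2],P); C=np.array([onz(*W,x,.1375)[:2] for x in p[2]]); print(C)
for k in (q,s): print(k and (k[0],k[1],onz(*W,k[0],.125)))
for n,px in (("side",(213.78,195.16)),("top",(277.35,224.67))): print(n,tri(ray(*W,p[0]),ray(*cam(n),px)))
```

```text
(array([257.107 , 178.4621]), np.int32(673)) [ 0.4746 -0.0781  0.1375]
[[ 0.4734 -0.1033]
 [ 0.4627 -0.056 ]
 [ 0.4759 -0.0527]
 [ 0.4867 -0.1006]]
(array([280.7143, 188.9762]), np.int32(42), array([ 0.4836, -0.0501,  0.125 ]))
(array([227.5578, 188.9548]), np.int32(199), array([ 0.496 , -0.1055,  0.125 ]))
side (array([ 0.4737, -0.0783,  0.1403]), np.float64(0.0003162016245124761))
top (array([ 0.4734, -0.0779,  0.141 ]), np.float64(0.0009198375539817784))
```

Emit:
step_arm(
  rows=[
    [0.006,0.005,-0.06,0,0,0],
    [0.006,0.005,-0.12,0,0,0],
    [0.006,0.005,-0.18,0,0,0],
    [0.006,0.005,-0.215,0,0,0],
    [0.006,0.005,-0.215,0,0,0],
  ],
)

```text
clock: 2.23
tcp_pos: [0.4709, -0.0709, 0.159]
orientation: [0.358, -3.112, -0.001]
contact_force: [-0.7, 0.5, 0.9]
grip_width: -0.0001
gripper_force: 0.0
```

Emit:
step_arm(
  rows=[
    [0,0,-0.003,0,0,0],
    [0,0,-0.006,0,0,0],
    [0,0,-0.009,0,0,0],
    [0,0,-0.012,0,0,0],
    [0,0,-0.015,0,0,0],
  ],
)

```text
clock: 2.65
tcp_pos: [0.4754, -0.0715, 0.1551]
orientation: [-0.358, 3.119, 0.0]
contact_force: [-0.1, 0.2, 0.9]
grip_width: 0.0001
gripper_force: 0.0
```

Emit:
step_arm(
  rows=[
    [-0.002,-0.01,0,0,0,0],
    [-0.002,-0.01,-0.003,0,0,0],
    [-0.002,-0.01,-0.006,0,0,0],
    [-0.002,-0.01,-0.009,0,0,0],
    [-0.002,-0.01,-0.012,0,0,0],
  ],
)

```text
clock: 3.07
tcp_pos: [0.4734, -0.0776, 0.1468]
orientation: [0.358, -3.121, -0.0]
contact_force: [0.3, 0.1, 0.3]
grip_width: 0.0
gripper_force: 0.0
```

Emit:
step_arm(
  rows=[
    [0,0,-0.002,0,0,0],
    [0,0,-0.004,0,0,0],
    [0,0,-0.006,0,0,0],
    [0,0,-0.008,0,0,0],
    [0,0,-0.008,0,0,0],
  ],
)

```text
clock: 3.48
tcp_pos: [0.4733, -0.0775, 0.142]
orientation: [0.358, -3.121, -0.0]
contact_force: [0.2, -0.9, 0.1]
grip_width: -0.0001
gripper_force: 0.0
```

Run:
```python
from look import *
f,W,o=wrist("w2"); s=eyes.grab_frame("side")[:,:,::-1]
print(o["contact_force"],o["tcp_pos"],r.tips_ahead)
cv2.imwrite("pics/c2.png",np.hstack([cv2.resize(f[120:300,160:360],(400,360)),cv2.resize(s[160:260,180:290],(396,360),interpolation=2)]))
```

```text
[ 0.2342 -0.9024  0.1048] [ 0.4733 -0.0775  0.142 ] 0.014
```

View pics/c2.png

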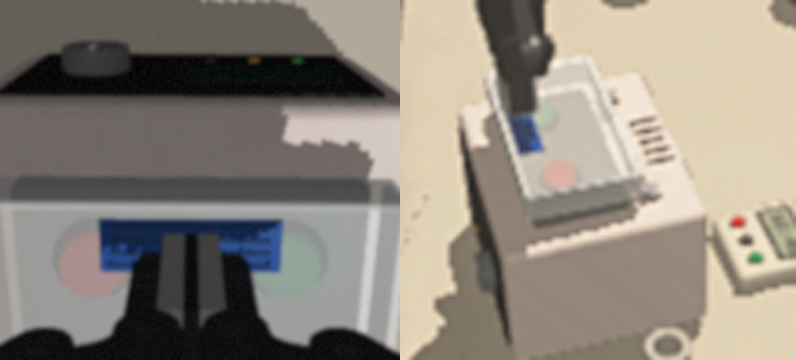

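The left panel shows the fingertips over the patch, and the cover doesn't look pressed yet. I'll keep going down slowly and watch the force.

Emit:
step_arm(
  rows=[
    [0,0,-0.002,0,0,0],
    [0,0,-0.004,0,0,0],
    [0,0,-0.006,0,0,0],
    [0,0,-0.008,0,0,0],
  ],
)

```text
clock: 3.92
tcp_pos: [0.4734, -0.0776, 0.1373]
orientation: [0.358, -3.121, -0.0]
contact_force: [0.4, -0.1, 0.7]
grip_width: -0.0001
gripper_force: 0.0
```

Emit:
step_arm(
  rows=[
    [0,0,-0.002,0,0,0],
    [0,0,-0.004,0,0,0],
    [0,0,-0.006,0,0,0],
  ],
)

```text
clock: 4.17
tcp_pos: [0.4734, -0.0776, 0.1336]
orientation: [0.358, -3.121, -0.0]
contact_force: [0.1, 0.3, 0.1]
grip_width: 0.0001
gripper_force: 0.0
```

Run:
```python
from look import *
f,W,o=wrist("w3"); s=eyes.grab_frame("side")[:,:,::-1]
print(o["contact_force"],o["tcp_pos"],o["moment"])
cv2.imwrite("pics/c3.png",np.hstack([cv2.resize(f[120:300,160:360],(400,360)),cv2.resize(s[160:260,180:290],(396,360),interpolation=2)]))
```

```text
[0.0844 0.2597 0.0797] [ 0.4734 -0.0776  0.1336] [-0.0419  0.0204  0.0286]
```

View pics/c3.png

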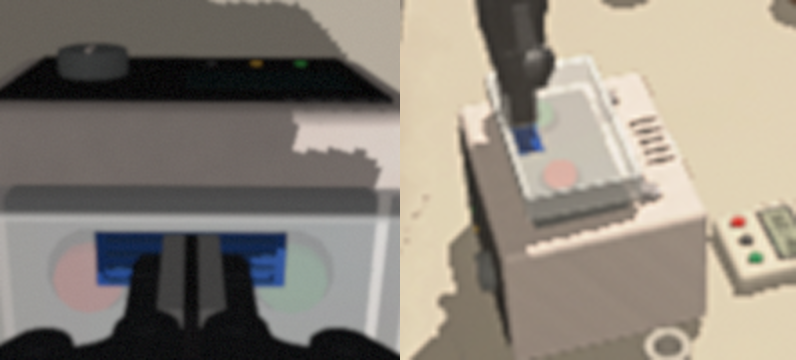

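The patch still hasn't moved and there is no force, so the closed tips stand higher than the nominal 14 mm. I'll continue in small steps.

Emit:
step_arm(
  rows=[
    [0,0,-0.002,0,0,0],
    [0,0,-0.004,0,0,0],
    [0,0,-0.006,0,0,0],
    [0,0,-0.008,0,0,0],
  ],
)

```text
clock: 4.6
tcp_pos: [0.4734, -0.0776, 0.1289]
orientation: [-0.358, 3.121, 0.0]
contact_force: [-0.1, 0.5, 0.2]
grip_width: -0.0
gripper_force: 0.0
```

Emit:
step_arm(
  rows=[
    [0,0,-0.002,0,0,0],
    [0,0,-0.004,0,0,0],
    [0,0,-0.004,0,0,0],
  ],
)

```text
clock: 4.85
tcp_pos: [0.4731, -0.0776, 0.1264]
orientation: [0.358, -3.12, -0.0]
contact_force: [-1.4, 0.2, 2.7]
grip_width: -0.0
gripper_force: 1.0
```

Emit:
step_arm(
  rows=[
    [0,0,-0.002,0,0,0],
    [0,0,-0.004,0,0,0],
    [0,0,-0.006,0,0,0],
    [0,0,-0.008,0,0,0],
  ],
)

```text
clock: 5.18
tcp_pos: [0.4731, -0.0777, 0.1217]
orientation: [0.358, -3.121, -0.0]
contact_force: [-1.5, 0.1, 2.1]
grip_width: 0.0001
gripper_force: 1.6
```

Emit:
step_arm(
  rows=[
    [0,0,-0.002,0,0,0],
    [0,0,-0.004,0,0,0],
    [0,0,-0.006,0,0,0],
  ],
)

```text
clock: 5.43
tcp_pos: [0.4731, -0.0777, 0.1181]
orientation: [0.358, -3.12, -0.0]
contact_force: [-6.2, -0.0, 8.9]
grip_width: 0.0002
gripper_force: 4.9
```

Run:
```python
from look import *
f,W,o=wrist("w4"); s=eyes.grab_frame("side")[:,:,::-1]
print(o["contact_force"],o["tcp_pos"],o["moment"])
cv2.imwrite("pics/c4.png",np.hstack([cv2.resize(f[120:300,160:360],(400,360)),cv2.resize(s[160:260,180:290],(396,360),interpolation=2)]))
```

```text
[-6.1636 -0.0498  8.9473] [ 0.4731 -0.0777  0.1181] [-0.1638  1.0619  0.0195]
```

View pics/c4.png

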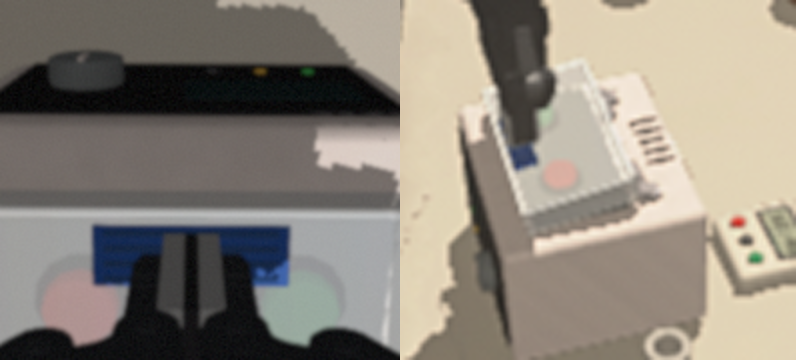

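The press bottomed: 9 N and the cover visibly lower. Now I'll retract quickly.

Emit:
step_arm(
  rows=[
    [0,0,0.06,0,0,0],
    [-0.01,0,0.13,0,0,0],
    [-0.02,0,0.2,0,0,0],
    [-0.03,0,0.26,0,0,0],
    [-0.03,0,0.26,0,0,0],
  ],
)

```text
clock: 5.95
tcp_pos: [0.4591, -0.078, 0.2813]
orientation: [-0.356, 3.108, 0.0]
contact_force: [1.3, -0.2, -0.4]
grip_width: -0.0001
gripper_force: 0.0
```

Run:
```python
from h import *
o=r.get_obs(); print(o["joints"],o["tcp_pos"],o["clock"],o["contact_force"])
a=np.radians(30); y=R.from_rotvec(o["orientation"]).as_matrix()[:,1]; print(y)
# rotate tool so z goes from -Z toward +x_controller: about -y_tool
t=R.from_rotvec(-a*y); print(t.apply([0,0,-1]), -a*y/np.pi)
```

```text
[-0.3576  0.0455  0.4125  1.9886 -0.023   1.0986  1.8635] [ 0.4591 -0.078   0.2813] 5.95 [ 1.291  -0.1628 -0.4317]
[-0.226   0.9741 -0.0014]
[ 0.487   0.1132 -0.866 ] [ 0.0377 -0.1624  0.0002]
```

Emit:
step_arm(
  rows=[
    [0,0.04,0,0.008,-0.033,0],
    [0,0.04,0,0.016,-0.066,0],
    [0,0.04,0,0.024,-0.099,0],
    [0,0.04,0,0.031,-0.132,0],
    [0,0.04,0,0.038,-0.162,0],
  ],
)

```text
clock: 6.37
tcp_pos: [0.4557, -0.0535, 0.2749]
orientation: [-0.298, 2.597, 0.082]
contact_force: [-0.2, 0.5, -0.2]
grip_width: 0.0
gripper_force: 0.0
```

Emit:
step_arm(
  rows=[
    [0,0,0,0,0,0],
    [0,0,0,0,0,0],
    [0,0,0,0,0,0],
    [0,0,0,0,0,0],
    [0,0,0,0,0,0],
  ],
)

```text
clock: 6.78
tcp_pos: [0.4568, -0.0534, 0.2749]
orientation: [-0.3, 2.604, 0.08]
contact_force: [0.4, -0.2, 0.6]
grip_width: 0.0001
gripper_force: 0.0
```

Emit:
step_arm(
  rows=[
    [0,0,0,0,0,0],
    [0,0,0,0,0,0],
    [0,0,0,0,0,0],
    [0,0,0,0,0,0],
    [0,0,0,0,0,0],
  ],
)

```text
clock: 7.2
tcp_pos: [0.4554, -0.0536, 0.2742]
orientation: [-0.299, 2.604, 0.081]
contact_force: [-0.3, 0.8, 0.8]
grip_width: -0.0002
gripper_force: 0.0
```

Run:
```python
from look import *
f,W,o=wrist("w5"); s=eyes.grab_frame("side")[:,:,::-1]; s=cv2.resize(s[130:260,170:300],(384,384),interpolation=2)
print(o["joints"],o["tcp_pos"],R.from_rotvec(o["orientation"]).as_matrix()[:,2],o["clock"])
cv2.imwrite("pics/c5.png",cv2.resize(np.hstack([f[:,:],s]),None,fx=.88,fy=.88))
q=blob(f,(45,70,40),(90,255,255),(0,0,512,384)); print(q and (q[0],q[1],onz(*W,q[0],.125)))
```

```text
[-0.3793 -0.252   0.4058  2.3423 -0.0704  0.5269  1.8915] [ 0.4554 -0.0536  0.2742] [ 0.4859  0.114  -0.8666] 7.2
(array([257.6096, 122.612 ]), np.int32(415), array([ 0.4801, -0.0442,  0.125 ]))
```

View pics/c5.png

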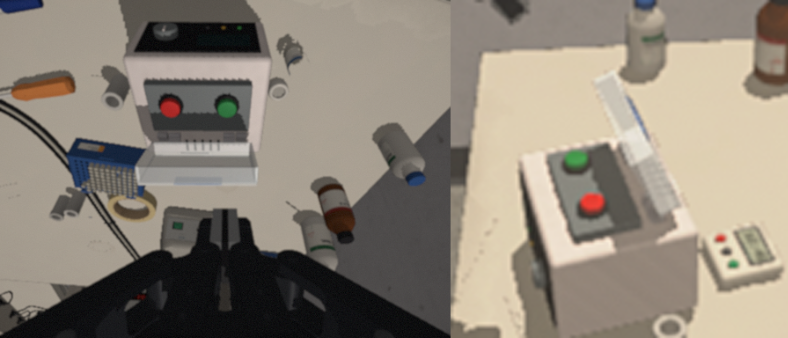

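Cover popped open; green at wrist panel (227,106), red at (170,106), and green's ray gives (0.480, -0.044). I'll descend with the tool tilted away from the lid.

Emit:
step_arm(
  rows=[
    [0.02,0.01,-0.05,0,0,0],
    [0.035,0.019,-0.1,0,0,0],
    [0.054,0.019,-0.16,0,0,0],
    [0.054,0.019,-0.21,0,0,0],
    [0.054,0.019,-0.21,0,0,0],
  ],
)

```text
clock: 7.72
tcp_pos: [0.4882, -0.0358, 0.1671]
orientation: [-0.316, 2.597, 0.089]
contact_force: [-0.3, 1.2, 1.4]
grip_width: -0.0001
gripper_force: 0.0
```

Emit:
step_arm(
  rows=[
    [0,0,0,0,0,0],
  ],
)

```text
clock: 7.8
tcp_pos: [0.4861, -0.038, 0.165]
orientation: [-0.309, 2.602, 0.089]
contact_force: [-0.5, 0.4, -0.2]
grip_width: 0.0001
gripper_force: 0.0
```

Run:
```python
from look import *
f,W,o=wrist("w6"); s=eyes.grab_frame("side")[:,:,::-1]; s=cv2.resize(s[130:260,170:300],(384,384),interpolation=2)
print(o["joints"],o["tcp_pos"],R.from_rotvec(o["orientation"]).as_matrix()[:,2],o["clock"],o["contact_force"])
cv2.imwrite("pics/c6.png",cv2.resize(np.hstack([f[:,:],s]),None,fx=.88,fy=.88))
q=blob(f,(45,70,40),(90,255,255),(0,0,512,384)); print(q and (q[0],q[1],onz(*W,q[0],.125)))
```

```text
[-0.2831  0.0462  0.3492  2.4299 -0.8006  0.2337  2.6122] [ 0.4861 -0.038   0.165 ] [ 0.4852  0.121  -0.866 ] 7.8 [-0.5092  0.3682 -0.2419]
(array([245.2603, 179.5147]), np.int32(853), array([ 0.479 , -0.0446,  0.125 ]))
```

View pics/c6.png

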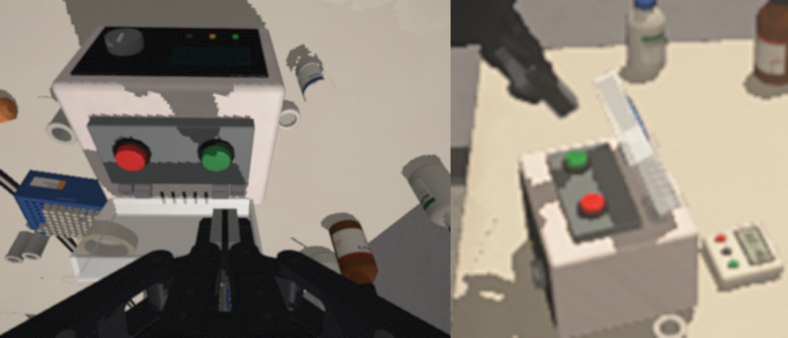

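Close to joint limits (J4 2.43) at 30° tilt, so I'll ease the tilt to 25°.

Emit:
step_arm(
  rows=[
    [0,0,0,-0.006,0.028,0],
    [0,0,0,-0.006,0.028,0],
    [0,0,0,-0.006,0.028,0],
  ],
)

```text
clock: 8.15
tcp_pos: [0.49, -0.0385, 0.1706]
orientation: [-0.32, 2.684, 0.075]
contact_force: [0.2, 0.3, 0.5]
grip_width: 0.0003
gripper_force: 0.0
```

Run:
```python
from h import *
o=r.get_obs()
print(o["joints"],o["tcp_pos"],R.from_rotvec(o["orientation"]).as_matrix()[:,2],o["clock"],o["contact_force"])
```

```text
[-0.3613  0.0528  0.4115  2.3642 -0.4482  0.3341  2.249 ] [ 0.49   -0.0385  0.1706] [ 0.4145  0.1025 -0.9043] 8.15 [0.1631 0.3017 0.5431]
```

Emit:
step_arm(
  rows=[
    [-0.003,-0.006,-0.02,0,0,0],
    [-0.003,-0.006,-0.04,0,0,0],
    [-0.003,-0.006,-0.058,0,0,0],
    [-0.003,-0.006,-0.058,0,0,0],
  ],
)

```text
clock: 8.48
tcp_pos: [0.4847, -0.0413, 0.1324]
orientation: [-0.32, 2.687, 0.079]
contact_force: [-0.2, 0.5, -0.1]
grip_width: -0.0003
gripper_force: 0.0
```

Run:
```python
from look import *
f,W,o=wrist("w7"); s=eyes.grab_frame("side")[:,:,::-1]; s=cv2.resize(s[130:260,170:300],(384,384),interpolation=2)
print(o["joints"],o["tcp_pos"],R.from_rotvec(o["orientation"]).as_matrix()[:,2],o["clock"],o["contact_force"])
cv2.imwrite("pics/c7.png",cv2.resize(np.hstack([f[:,:],s]),None,fx=.88,fy=.88))
```

```text
[-0.2564  0.1352  0.3242  2.4017 -0.74    0.255   2.5509] [ 0.4847 -0.0413  0.1324] [ 0.4108  0.1049 -0.9057] 8.4833 [-0.2369  0.4502 -0.0641]
```

View pics/c7.png

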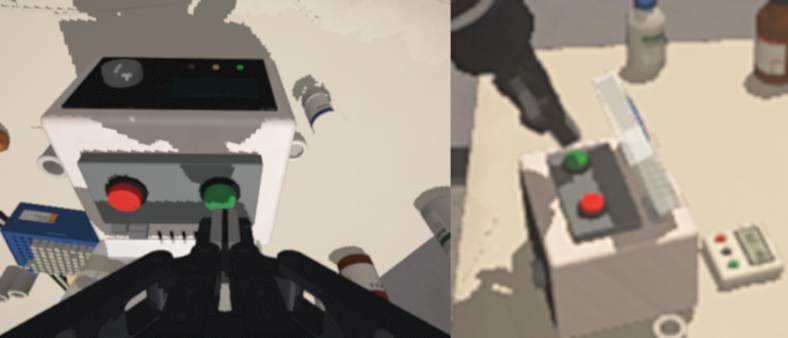

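The tip is almost over green: tip at panel (225,208), button at (220,190) and drifting toward it as I descend. The lid is clear. Pressing with force checks.

Emit:
step_arm(
  rows=[
    [0.002,-0.004,-0.004,0,0,0],
    [0.002,-0.004,-0.008,0,0,0],
    [0.002,-0.004,-0.012,0,0,0],
    [0.002,-0.004,-0.016,0,0,0],
    [0.002,-0.004,-0.018,0,0,0],
  ],
)

```text
clock: 9.0
tcp_pos: [0.4869, -0.0437, 0.1224]
orientation: [-0.32, 2.686, 0.079]
contact_force: [-0.2, -0.3, 0.3]
grip_width: 0.0002
gripper_force: 0.0
```

Emit:
step_arm(
  rows=[
    [0,0,-0.003,0,0,0],
    [0,0,-0.006,0,0,0],
    [0,0,-0.006,0,0,0],
  ],
)

```text
clock: 9.25
tcp_pos: [0.4869, -0.0439, 0.1185]
orientation: [-0.319, 2.687, 0.079]
contact_force: [-0.0, 0.8, -0.8]
grip_width: -0.0002
gripper_force: 0.0
```

Emit:
step_arm(
  rows=[
    [0,0,-0.003,0,0,0],
    [0,0,-0.006,0,0,0],
    [0,0,-0.006,0,0,0],
  ],
)

```text
clock: 9.5
tcp_pos: [0.487, -0.0439, 0.115]
orientation: [-0.319, 2.687, 0.079]
contact_force: [-1.1, -0.2, 2.3]
grip_width: -0.0
gripper_force: 1.3
```

Emit:
step_arm(
  rows=[
    [0,0,-0.003,0,0,0],
    [0,0,-0.006,0,0,0],
    [0,0,-0.006,0,0,0],
  ],
)

```text
clock: 9.75
tcp_pos: [0.4871, -0.0439, 0.1121]
orientation: [-0.319, 2.686, 0.08]
contact_force: [-7.5, -0.9, 14.2]
grip_width: 0.0002
gripper_force: 7.1
```

Run:
```python
from h import *
o=r.get_obs()
print(o["joints"],o["tcp_pos"],o["contact_force"],o["gripper_force"])
```

```text
[-0.1408  0.1877  0.2106  2.4074 -0.9288  0.211   2.7468] [ 0.4871 -0.0439  0.1121] [-7.4911 -0.8991 14.2166] 7.113849017769098
```

Emit:
step_arm(
  rows=[
    [0,0,-0.001,0,0,0],
    [0,0,-0.001,0,0,0],
  ],
)

```text
clock: 9.92
tcp_pos: [0.4872, -0.0439, 0.112]
orientation: [-0.319, 2.685, 0.08]
contact_force: [-10.9, -0.5, 21.2]
grip_width: 0.0004
gripper_force: 10.8
```

Run:
```python
from look import *
o=r.get_obs(); print(o["tcp_pos"],o["contact_force"])
s=eyes.grab_frame("side")[:,:,::-1]; cv2.imwrite("pics/s8.png",s); a=cv2.imread("pics/side0.png")
for k in ("c7",): pass
S=cam("side")
q=blob(s,(45,70,40),(90,255,255),(190,160,240,210)); p=blob(s,(0,120,60),(8,255,255),(190,160,240,210))
for k,z in((q,.119),(p,.125)): print(k and (k[0],k[1],onz(*S,k[0],z)))
```

```text
[ 0.4872 -0.0439  0.112 ] [-10.8714  -0.475   21.1598]
None
(array([224.2708, 206.9375]), np.int32(48), array([ 0.4956, -0.1026,  0.125 ]))
```

Green hit its hard stop (force up 7 N with no travel) and red is out. Retracting.

Emit:
step_arm(
  rows=[
    [0,0,0.03,0,0,0],
    [-0.01,0,0.08,0,0,0],
    [-0.02,0,0.14,0,0,0],
    [-0.02,0,0.2,0,0,0],
    [-0.02,0,0.26,0,0,0],
  ],
)

```text
clock: 10.38
tcp_pos: [0.4732, -0.0433, 0.2486]
orientation: [-0.32, 2.692, 0.077]
contact_force: [0.7, 2.0, 0.2]
grip_width: 0.0003
gripper_force: 0.0
```

Emit:
step_arm(
  rows=[
    [0.02,-0.01,0.02,-0.008,0.034,0],
    [0.05,-0.02,0.03,-0.016,0.068,0],
    [0.09,-0.03,0.03,-0.024,0.102,0],
    [0.13,-0.03,0.03,-0.031,0.135,0],
    [0.15,-0.03,0.03,-0.031,0.135,0],
  ],
)

```text
clock: 10.8
tcp_pos: [0.5706, -0.0577, 0.2654]
orientation: [0.376, -3.115, -0.013]
contact_force: [-0.4, 1.5, 0.0]
grip_width: 0.0
gripper_force: 0.0
```

Run:
```python
from look import *
o=r.get_obs(); print(o["joints"],o["tcp_pos"],o["contact_force"],R.from_rotvec(o["orientation"]).as_matrix())
```

```text
[-0.408   0.291   0.5056  1.7726 -0.1629  1.1239  1.9626] [ 0.5706 -0.0577  0.2654] [-0.3684  1.4828  0.0317] [[-0.9712 -0.2381 -0.0053]
 [-0.2381  0.9712  0.0078]
 [ 0.0033  0.0089 -1.    ]]
```

Emit:
step_arm(
  rows=[
    [0,0,-0.04,0,0,0],
    [0,0,-0.08,0,0,0],
    [0,0,-0.12,0,0,0],
    [0,0,-0.163,0,0,0],
    [0,0,-0.163,0,0,0],
  ],
)

```text
clock: 11.22
tcp_pos: [0.5619, -0.0602, 0.165]
orientation: [0.368, -3.113, -0.018]
contact_force: [-1.1, -1.2, -0.2]
grip_width: 0.0002
gripper_force: 0.0
```

Emit:
step_arm(
  rows=[
    [-0.011,-0.003,0,0,0,0],
    [-0.022,-0.005,0,0,0,0],
    [-0.033,-0.008,0,0,0,0],
    [-0.033,-0.008,0,0,0,0],
  ],
)

```text
clock: 11.55
tcp_pos: [0.5451, -0.0665, 0.1717]
orientation: [-0.365, 3.116, 0.017]
contact_force: [0.6, 0.0, 1.0]
grip_width: 0.0002
gripper_force: 0.2
```

Emit:
step_arm(
  rows=[
    [-0.0126,-0.003,-0.008,0,0,0],
    [-0.024,-0.0056,-0.0095,0,0,0],
    [-0.0356,-0.008,-0.011,0,0,0],
    [-0.045,-0.01,-0.016,0,0,0],
    [-0.057,-0.013,-0.021,0,0,0],
  ],
)

```text
clock: 11.97
tcp_pos: [0.5112, -0.0736, 0.1575]
orientation: [-0.367, 3.117, 0.016]
contact_force: [1.3, 0.5, 1.2]
grip_width: 0.0004
gripper_force: 0.8
```

Emit:
step_arm(
  rows=[
    [-0.0105,-0.0024,-0.005,0,0,0],
    [-0.021,-0.005,-0.011,0,0,0],
    [-0.031,-0.007,-0.019,0,0,0],
    [-0.0405,-0.0094,-0.029,0,0,0],
    [-0.05,-0.0116,-0.04,0,0,0],
  ],
)

```text
clock: 12.38
tcp_pos: [0.481, -0.0806, 0.133]
orientation: [-0.367, 3.118, 0.016]
contact_force: [1.3, 0.6, 2.0]
grip_width: 0.0
gripper_force: 0.9
```

Emit:
step_arm(
  rows=[
    [-0.004,-0.001,-0.004,0,0,0],
    [-0.008,-0.002,-0.008,0,0,0],
    [-0.008,-0.002,-0.012,0,0,0],
    [-0.008,-0.002,-0.015,0,0,0],
    [-0.008,-0.002,-0.018,0,0,0],
  ],
)

```text
clock: 12.8
tcp_pos: [0.4761, -0.0818, 0.1224]
orientation: [-0.367, 3.119, 0.017]
contact_force: [-2.4, -0.3, 3.4]
grip_width: -0.0002
gripper_force: 1.8
```

Emit:
step_arm(
  rows=[
    [0,0,-0.002,0,0,0],
    [0,0,-0.004,0,0,0],
    [0,0,-0.006,0,0,0],
    [0,0,-0.006,0,0,0],
  ],
)

```text
clock: 13.13
tcp_pos: [0.4764, -0.0818, 0.1189]
orientation: [-0.367, 3.118, 0.016]
contact_force: [-2.5, -1.2, 2.3]
grip_width: -0.0004
gripper_force: 1.6
```

Emit:
step_arm(
  rows=[
    [0,0,-0.002,0,0,0],
    [0,0,-0.004,0,0,0],
    [0,0,-0.004,0,0,0],
  ],
)

```text
clock: 13.38
tcp_pos: [0.4763, -0.0818, 0.1176]
orientation: [-0.367, 3.119, 0.018]
contact_force: [-9.2, -0.4, 19.0]
grip_width: 0.0001
gripper_force: 9.9
```

Hard stop at 19 N, so I'll let go and check the cover.

Emit:
step_arm(
  rows=[
    [0,0,0.005,0,0,0],
    [0,0,0.015,0,0,0],
    [0,0,0.04,0,0,0],
    [0,0,0.1,0,0,0],
    [0,0,0.16,0,0,0],
  ],
)

```text
clock: 13.8
tcp_pos: [0.4761, -0.0816, 0.2132]
orientation: [-0.368, 3.12, 0.015]
contact_force: [1.0, 0.5, -0.3]
grip_width: -0.0002
gripper_force: 0.0
```

Emit:
step_arm(
  rows=[
    [0,0,0.06,0,0,0],
    [-0.03,0,0.12,0,0,0],
    [-0.03,0,0.12,0,0,0],
    [-0.03,0,0.12,0,0,0],
    [-0.03,0,0.12,0,0,0],
  ],
)

```text
clock: 14.22
tcp_pos: [0.4588, -0.0813, 0.2846]
orientation: [-0.368, 3.117, 0.017]
contact_force: [-0.0, -0.1, -0.7]
grip_width: -0.0001
gripper_force: 0.0
```

Emit:
step_arm(
  rows=[
    [0,0,0,0,0,0],
    [0,0,0,0,0,0],
    [0,0,0,0,0,0],
    [0,0,0,0,0,0],
    [0,0,0,0,0,0],
  ],
)

```text
clock: 14.63
tcp_pos: [0.4586, -0.0817, 0.2842]
orientation: [-0.367, 3.119, 0.016]
contact_force: [-0.4, -0.2, 0.1]
grip_width: -0.0002
gripper_force: 0.0
```

Run:
```python
from look import *
f,W,o=wrist("w9"); s=eyes.grab_frame("side")[:,:,::-1]; s=cv2.resize(s[130:260,170:300],(384,384),interpolation=2)
print(o["tcp_pos"],o["clock"],o["contact_force"])
cv2.imwrite("pics/c9.png",cv2.resize(np.hstack([f[:,:],s]),None,fx=.88,fy=.88))
```

```text
[ 0.4586 -0.0817  0.2842] 14.6333 [-0.4368 -0.2491  0.0846]
```

View pics/c9.png

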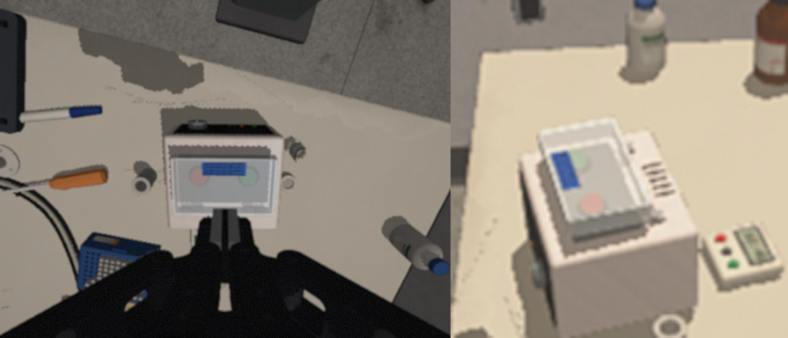

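The cover looks shut, with the patch at panel (223,169) and (565,170) and both buttons beneath it. A quick numeric check against the start, then hand in.

Run:
```python
from h import *
for n,roi in (("side",(195,165,260,225)),("top",(245,195,310,245))):
    a=cv2.imread(f"pics/{n}0.png"); b=eyes.grab_frame(n)[:,:,::-1].copy()
    x,y=[blob(i,(105,120,60),(125,255,255),roi) for i in (a,b)]
    print(n,x[0],y and y[0]); d=y is not None and np.linalg.norm(x[0]-y[0])<2
    ok=d if n=="side" else ok
print(ok)
if ok: print(r.hand_in())
```

```text
side [213.7838 195.1622] [213.7838 195.1622]
top [277.3478 224.6667] None
True
the job is handed in; nothing more can be done
None
```

The job is handed in, with no verdict shown yet: I tripped the cover and it popped open, pressed green to its hard stop, and pushed the cover shut. About 1 s after letting go, the thumb patch was back at its starting position in the side view; the arm hid it in the top view.

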